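# Take a casting stack apart in the pottery workshop

### The job

Take the stack apart from the top, one piece at a time: stand the small plaster pouring ring in the blue crate, stand the clay vase upright in the middle of the banding wheel, lay the plaster disc flat in the middle of the shallow wooden tray, and last lay the long plaster block in the middle of the slatted drying rack, lengthwise along it. Put each piece down right way up and gently, without dropping it, and leave the red pod and the glaze jar where they stand.

Things in the scene. Friction and masses are not known exactly. Their poses are not given: they have to be found in the camera images.
- collar: Plaster pouring ring, off-white, top of the stack: outer diameter 32 mm, hole 16 mm, 24 mm high, about 30 g. At the start it stands loose on the flat top of the vase. Origin: centre of its underside; z up along its axis.
- vase: Small brown clay vase, solid to the touch and round, 72 mm high: foot 40 mm across, belly 50 mm across from 34 to 46 mm above its underside, flat top 37 mm across; about 160 g. At the start it stands on the plaster disc. Origin: centre of its underside; z up along its axis.
- disc: Round grey-white plaster disc, diameter 66 mm, 18 mm thick, about 75 g. At the start it lies on the long block, under the vase. Origin: centre of its underside; z up.
- base_block: Long off-white plaster mould block with four small dimples, 140 mm (its x) by 66 mm (its y), 38 mm high, about 400 g; bottom of the stack, standing loose on the table. Origin: centre of its underside; z up. At the start the stack is 152 mm high in all, its pieces centred on one another to about 8 mm.
- crate: Blue plastic open crate, fixed, 120 x 120 mm outside, walls 5 mm thick and 40 mm high, floor 5 mm thick (110 x 110 mm inside). Place of the ring. Origin: centre of its underside; x and y along its sides.
- wheel: Banding wheel, fixed and not turning: round metal plate 110 mm across on a short pedestal, its top 45 mm above the table. Place of the vase. Origin: centre of its underside, on the table, on the axis.
- tray: Shallow square wooden tray, fixed, 130 x 130 mm outside, rim 5 mm thick and 14 mm high above the table, floor 5 mm thick (120 x 120 mm inside). Place of the disc. Origin: centre of its underside; x and y along its sides.
- rack: Slatted wooden drying rack, fixed, 160 mm (its x) by 96 mm (its y), top of its six slats 24 mm above the table. Place of the long block, the block's long side along the rack's long side. Origin: centre of its underside; z up.
- pod: Bystander: dark red glazed seed-pod ornament, pointed, 58 mm across and 105 mm high, loose on the table; to be left alone. Origin: centre of its underside.
- jar: Bystander: closed round glaze jar with a lid, 64 mm across and 80 mm high, loose on the table; to be left alone. Origin: centre of its underside.
There are look-alikes about, which are no part of the job. Of the things that look like the disc, the middle-sized one is meant.

How it is judged:
On the way, in this order (a step that is already met when the one before it is completed fails the run):
1. the plaster pouring ring stands flat in the blue crate, let go (horizontal distance between collar and crate below 0.055 m and z of collar in the frame of crate between 0 and 0.011 m and angle between collar's own z axis and vertical below 0.1 rad and linear speed of collar below 0.02 m/s and contact force between the fingers and collar below 0.05 N), for 0.2 s.
2. the clay vase stands upright in the middle of the banding wheel, let go (horizontal distance between vase and wheel below 0.015 m and z of vase in the frame of wheel between 0.04 and 0.051 m and angle between vase's own z axis and vertical below 0.1 rad and linear speed of vase below 0.02 m/s and contact force between the fingers and vase below 0.05 N), for 0.2 s.
3. the plaster disc lies flat in the middle of the wooden tray, let go (horizontal distance between disc and tray below 0.015 m and z of disc in the frame of tray between 0 and 0.011 m and angle between disc's own z axis and vertical below 0.1 rad and linear speed of disc below 0.02 m/s and contact force between the fingers and disc below 0.05 N), for 0.2 s.
4. the long plaster block lies in the middle of the slatted rack, lengthwise along it, let go (horizontal distance between base_block and rack below 0.015 m and z of base_block in the frame of rack between 0.019 and 0.03 m and angle between base_block's own z axis and vertical below 0.1 rad and linear speed of base_block below 0.02 m/s and contact force between the fingers and base_block below 0.05 N and angle between the x axis of base_block and the x axis of rack, either way round below 0.2 rad), for 0.2 s.
At the end, for the whole second after the job is handed in: The ring stands on the crate's floor, the vase on the banding wheel, the disc on the tray's floor and the block on the rack, these three within 15 mm of their place's centre, the block lengthwise within 0.2 rad; all right way up (tilt under 0.1 rad), at rest, let go (all of step 1 and all of step 2 and all of step 3 and all of step 4); the robot touches nothing.
It fails at once if the red pod or the jar is pushed more than 20 mm or tipped over (distance of any of pod, jar from where it was at the start of the episode above 0.02 m or angle between any of pod, jar's own z axis and vertical above 0.4 rad).
It fails at once if a piece of the stack is dropped (falls freely faster than 0.7 m/s, a fall of about 25 mm) ((linear speed of collar above 0.7 m/s and contact force between the fingers and collar below 0.02 N) or (linear speed of vase above 0.7 m/s and contact force between the fingers and vase below 0.02 N) or (linear speed of disc above 0.7 m/s and contact force between the fingers and disc below 0.02 N) or (linear speed of base_block above 0.7 m/s and contact force between the fingers and base_block below 0.02 N)).
It also fails if it takes over 131 s, if anything falls off the work surface, if the arm or the gripper's body presses on something with over 40 N, if the wrist force passes 120 N, or if a joint passes its speed limit or range.

### The arm

A 6-joint arm with a two-finger parallel gripper is mounted at the origin on the work surface. World frame = base frame: x ahead of the robot, y to its left, z up, the work surface at z = 0. Lengths are in m, angles in rad, forces in N, time in s.
With the tool pointing down it reaches from about 0.35 to 0.775 m from the base axis. Payload 5.5 kg.
Tool frame: the origin (TCP) lies midway between the tips of the shut fingers; the grasp point (between the pads) lies 19 mm behind it; z points along the fingers, y is the line along which they close (so a half turn about z gives the same grasp; the last joint's range is limited). The gripper opens to 85 mm and grips with 20 to 120 N. Pads are 22 mm wide; open, the fingers measure 114 mm over their backs; the gripper's body (76 mm by 85 mm) begins 54 mm behind the grasp point. The pads swing forward as they close: fully open they stand 13 mm farther back than shut.
Start: joints at [-1.46, 0.313, 0.046, 1.304, 0, 1.431], TCP at [0.143, -0.557, 0.231] pointing down, gripper open.
Joint ranges: [-2.76, 2.76], [-0.86, 1.69], [-1.03, 1.26], [-2.2, 2.34], [-1.47, 1.5], [-3.14, 3.14]. Speed limits (rad/s): [2.57, 2.57, 3.14, 3.14, 3.14, 3.14].

### API

Orientations are given as a rotation vector (axis times angle).
In Python, from station import status, optics, ctrl gives the robot as it stands.
- The arm moves only by the shell command python3 -m creep 'ROWS' [FORCE]. ROWS is a JSON object whose one key "steps" holds a list of rows, each a list of 5 numbers: the opening, from 0 (shut) to 1 (fully open), then the shift along the tool's x, y, z in mm, then the turn about the tool's z in units of 5 degrees (1.0 is 5 degrees). A call has 1 to 20 rows; each row is the pose to reach, as a shift and turn from the pose commanded when the call began, along the tool's axes at that moment; what a row does not reach only later rows make up. A row lasts 1/12 s, in which the tool goes at most 41.7 mm and 7.16 degrees, less where a joint would pass 70% of its speed; a pose out of reach is approached as far as the arm can. A call with a gripper value outside its range is refused whole. The fingers move at their own pace and stop on an object; FORCE is the grip in N (left out, the last holds). Time passes only in rows, so rows that repeat a pose let the fingers close. It gives the time, the measured TCP pose, the force, the opening and the grip force at its end, in the units of the state.
- status.observe(): the state, without advancing time (a new reading comes with each control period).
- optics.read_camera(name): name is "scene" or "top"; returns (picture, depth): 400x640x3 uint8, red, green, blue; 400x640 float32, m along the optical axis (not along the pixel's ray), 0 where there is no reading.
- optics.calibration(name): a dict with "fx", "fy", "cx", "cy" (pixels), "k1" (the pictures are not rectified: a ray, as slopes to the right and down, at radius r is drawn at 1 + k1 r^2 times it, then the intrinsics apply), "extrinsics" (4x4, takes a point from world to camera coordinates). Camera axes: x right, y up, looking along -z (the intrinsics and any distortion apply to the point x, -y, -z); pixel columns grow to the right and rows downward; lengths in m; the calibration is good to about 2 mm. A picture is of the moment at which its call begins. calibration takes no time and is no camera call.
- ctrl.sign_off(): hands the job in; it is judged then, once.
The state is a dict: "t": time; "joints": joint angles; "qd": joint speeds; "effort": joint torques, N m; "position": TCP position; "tcp_rot": TCP orientation; "wrist_force": force on the tool from outside, world axes, zero at the start; "moment": the same for the moment, N m; "gripper_width": finger opening in m; "grip_force": force on a finger pad.
Only numpy, scipy, OpenCV 4.12 (cv2) and the standard library are available. Lean on these libraries where they do the work, as an engineer would, in place of code of your own. Each camera call takes 0.05 s, during which the arm holds its last target. There are 200 camera calls.

## Working session

There is one attempt and no reset: what is moved stays moved. The work goes in short steps, Python scripts to look and compute and a shell command to move; the robot and the scene stay as the last step left them, time stands still between calls to the robot, and variables do not carry over. Pictures are saved under pics/ and viewed, at most 14 in all, crops included, and the job is handed in when it is done.

```bash
ls; mkdir -p pics; python3 - <<'E'
from station import status, optics
import cv2,numpy as np
print(status.observe())
for n in("scene","top"):
    p,d=optics.read_camera(n); cv2.imwrite(f"pics/{n}0.png",p[:,:,::-1]); np.save(f"{n}0.npy",d); np.save(f"{n}0p.npy",p)
    c=optics.calibration(n); print(n,c, -np.array(c["extrinsics"])[:3,:3].T@np.array(c["extrinsics"])[:3,3])
E
```

```text
pics
{'t': 0.0, 'joints': array([-1.45958207e+00,  3.14020849e-01,  4.49792157e-02,  1.30360254e+00,
        4.54436439e-07,  1.43122856e+00]), 'qd': array([-0.00121168, -0.00038007,  0.00077279,  0.00046131,  0.00082868,
        0.00094442]), 'effort': array([-1.49045409e-03, -4.80622566e+01,  2.98534656e+01,  1.92424451e-02,
       -5.59758541e-05, -7.05670189e-06]), 'position': array([ 0.14264429, -0.55649708,  0.23039734]), 'tcp_rot': array([-3.11509436e+00, -3.92664948e-01, -4.18371019e-05]), 'wrist_force': array([-0.45170191,  0.78728093,  0.30857204]), 'moment': array([0.01255847, 0.00184437, 0.01157024]), 'grip_force': 0.0, 'gripper_width': 0.0851517070118771}
scene {'fx': 457.51544185011335, 'fy': 457.51544185011335, 'cx': 320.72947725211657, 'cy': 194.2573680810856, 'k1': -0.12535070213078997, 'extrinsics': array([[-0.88698267,  0.46177866,  0.00471301,  0.50137054],
       [-0.31552984, -0.61345735,  0.72395511,  0.104283  ],
       [ 0.33719825,  0.64064854,  0.68983099, -1.43625876],
       [ 0.        ,  0.        ,  0.        ,  1.        ]])} [0.96191532 0.75258804 0.91291663]
top {'fx': 409.9476630394741, 'fy': 409.9476630394741, 'cx': 309.32588950837703, 'cy': 194.22088703161813, 'k1': -0.015722450867593052, 'extrinsics': array([[-0.02016993, -0.99950389,  0.02418991,  0.00213738],
       [ 0.99525194, -0.01776808,  0.09569676, -0.59469186],
       [-0.09521948,  0.02600525,  0.99511656, -1.27639441],
       [ 0.        ,  0.        ,  0.        ,  1.        ]])} [0.47037373 0.02476274 1.32701961]
```

View pics/top0.png

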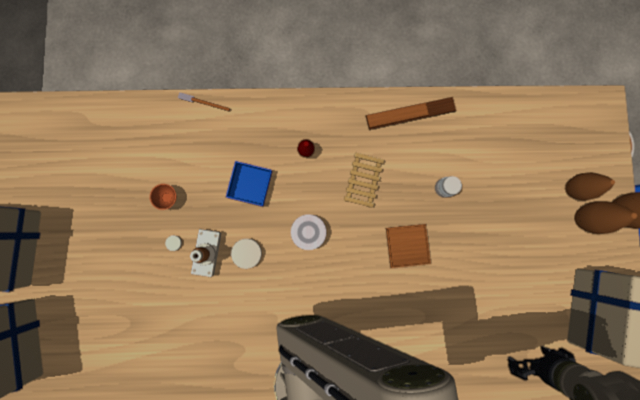

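View pics/scene0.png

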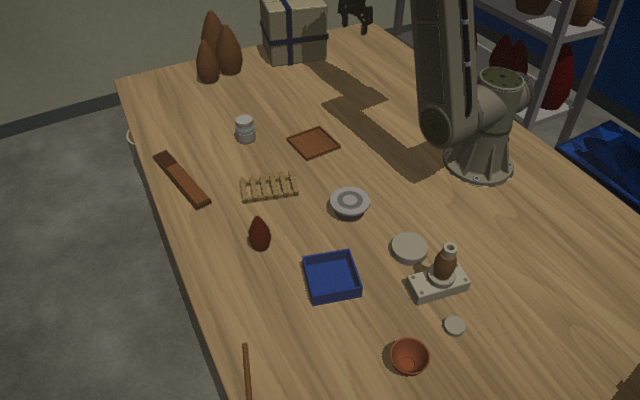

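```bash
cat > h.py <<'E'
import numpy as np, cv2
from station import optics, status
def rays(n,uv):
    c=optics.calibration(n); E=np.array(c["extrinsics"]); uv=np.atleast_2d(np.float64(uv))
    q=(uv-[c["cx"],c["cy"]])/[c["fx"],c["fy"]]; s=q.copy()
    for _ in range(20): s=q/(1+c["k1"]*(s**2).sum(1,keepdims=True))
    d=np.c_[s[:,0],-s[:,1],-np.ones(len(s))]
    return -E[:3,:3].T@E[:3,3], d@E[:3,:3], d   # per unit of optical depth
def plane(n,uv,z):
    o,d,_=rays(n,uv); return o+d*((z-o[2])/d[:,2])[:,None]
def cloud(n,D):
    v,u=np.mgrid[:400,:640]; o,d,_=rays(n,np.c_[u.ravel(),v.ravel()])
    P=o+d*D.ravel()[:,None]; P[D.ravel()==0]=np.nan; return P.reshape(400,640,3)
E
python3 - <<'E'
from h import *
for n in("top","scene"):
    p=np.load(n+"0p.npy");P=cloud(n,np.load(n+"0.npy"))
    z=P[...,2]; ok=(P[...,0]>.2)&(P[...,0]<.9)&(abs(P[...,1])<.55)
    m=((z>.008)&ok).astype(np.uint8)
    k,L,S,C=cv2.connectedComponentsWithStats(m)
    for i in range(1,k):
        if S[i,4]<40: continue
        q=P[L==i]; print(n,C[i].round(),S[i,4],"lo",q.min(0).round(3),"hi",q.max(0).round(3),"zp50,90",np.percentile(q[:,2],[50,90]).round(3))
p=np.load("scene0p.npy")[200:360,360:520]
q=np.load("top0p.npy")[215:295,150:280]
a=cv2.resize(p,(480,480),interpolation=3); b=cv2.resize(q,(780,480),interpolation=3)[:,:320*2]
b=cv2.resize(q,(320,197),interpolation=3); c=np.zeros((480,800,3),np.uint8); c[:,:480]=a; c[:197,480:]=b
cv2.imwrite("pics/crop1.png",c[:,:,::-1])
E
```

```text
top [409. 114.] 1274 lo [ 0.808 -0.501  0.008] hi [ 0.9   -0.201  0.033] zp50,90 [0.022 0.028]
top [219. 107.] 66 lo [0.878 0.248 0.008] hi [0.9   0.316 0.021] zp50,90 [0.012 0.016]
top [306. 148.] 272 lo [ 0.713 -0.035  0.008] hi [0.767 0.028 0.11 ] zp50,90 [0.073 0.101]
top [364. 180.] 1028 lo [ 0.55  -0.25   0.008] hi [ 0.727 -0.119  0.033] zp50,90 [0.024 0.028]
top [247. 182.] 447 lo [0.559 0.111 0.008] hi [0.703 0.253 0.047] zp50,90 [0.037 0.042]
top [448. 187.] 430 lo [ 0.578 -0.477  0.008] hi [ 0.64  -0.418  0.089] zp50,90 [0.078 0.084]
top [162. 196.] 472 lo [0.555 0.41  0.008] hi [0.634 0.493 0.052] zp50,90 [0.026 0.046]
top [308. 232.] 975 lo [ 0.422 -0.056  0.039] hi [0.528 0.051 0.055] zp50,90 [0.046 0.049]
top [409. 245.] 328 lo [ 0.355 -0.392  0.008] hi [ 0.496 -0.254  0.022] zp50,90 [0.014 0.017]
top [205. 253.] 1076 lo [0.344 0.275 0.008] hi [0.488 0.362 0.157] zp50,90 [0.04  0.131]
top [173. 243.] 192 lo [0.426 0.403 0.008] hi [0.471 0.451 0.022] zp50,90 [0.013 0.018]
top [246. 254.] 718 lo [0.367 0.147 0.011] hi [0.457 0.241 0.036] zp50,90 [0.026 0.029]
top [360. 36
[... 587 characters left out ...]
.422 -0.056  0.008] hi [0.532 0.056 0.049] zp50,90 [0.043 0.045]
scene [259. 234.] 567 lo [ 0.716 -0.01   0.008] hi [0.771 0.033 0.106] zp50,90 [0.061 0.093]
scene [409. 247.] 923 lo [0.366 0.15  0.008] hi [0.461 0.243 0.033] zp50,90 [0.024 0.026]
scene [439. 277.] 2162 lo [0.345 0.276 0.008] hi [0.494 0.365 0.154] zp50,90 [0.038 0.128]
scene [332. 276.] 1172 lo [0.563 0.114 0.008] hi [0.707 0.259 0.043] zp50,90 [0.028 0.039]
scene [454. 325.] 325 lo [0.426 0.403 0.008] hi [0.476 0.452 0.017] zp50,90 [0.012 0.014]
scene [410. 355.] 1002 lo [0.554 0.409 0.008] hi [0.636 0.493 0.048] zp50,90 [0.028 0.043]
scene [246. 355.] 104 lo [0.877 0.252 0.008] hi [0.9   0.31  0.014] zp50,90 [0.01  0.012]
```

View pics/crop1.png

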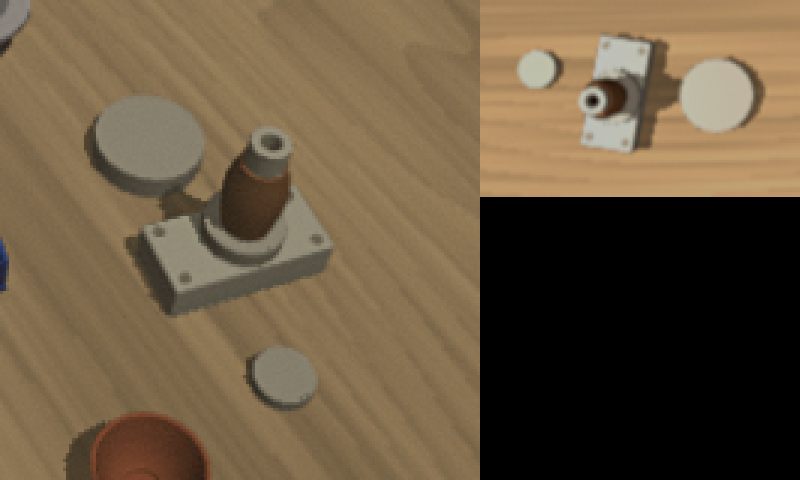

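The disc look-alikes are top (174,243), about 46 mm; top (246,253), about 92 mm; and the one under the vase, scene (443,275). The one under the vase is the middle-sized one, so it is the one meant. The crop confirms this: ring on vase on disc on dimpled block.

```bash
cat > m.py <<'E'
from h import *
def comp(P,x,y,r,z0,z1):
    m=(np.hypot(P[...,0]-x,P[...,1]-y)<r)&(P[...,2]>z0)&(P[...,2]<z1); return P[m]
def circ(q):  # bounding circle
    c,r=cv2.minEnclosingCircle(np.float32(q[:,:2])); return np.r_[c,2*r].round(4)
def rect(q):
    (c,s,a)=cv2.minAreaRect(np.float32(q[:,:2]))
    if s[0]<s[1]: s=s[::-1];a-=90
    return np.r_[c,s].round(4),"long axis deg",round((a+90)%180-90,1)
E
python3 - <<'E'
from m import *
for n in("top","scene"):
    P=cloud(n,np.load(n+"0.npy"))
    q=comp(P,.42,.315,.05,.143,.16); print(n,"collar",circ(q),len(q),np.median(q[:,2]))
    q=comp(P,.42,.315,.05,.075,.122); print("vase belly-top",circ(q),len(q))
    q=comp(P,.42,.315,.045,.050,.061); print("disc",circ(q),q.mean(0),len(q))
    q=comp(P,.42,.315,.1,.028,.045); print("block",rect(q))
    q=comp(P,.636,.182,.12,.03,.05); print("crate",rect(q))
    q=comp(P,.477,0,.08,.04,.06); print("wheel",circ(q))
    q=comp(P,.427,-.32,.12,.009,.03); print("tray",rect(q))
    q=comp(P,.64,-.18,.12,.015,.035); print("rack",rect(q))
# colour/ray checks
p=np.load("top0p.npy"); h=cv2.cvtColor(p,cv2.COLOR_RGB2HSV)
b=(h[...,0]>100)&(h[...,0]<130)&(h[...,1]>120); v,u=np.nonzero(b[150:220,215:285]); 
print("crate rays",rect(plane("top",np.c_[u+215,v+150],.04)))
E
```

```text
top collar [0.4135 0.3193 0.0329] 85 0.15174223248555463
vase belly-top [0.414  0.3188 0.0498] 100
disc [0.414  0.3179 0.0663] [0.41551372 0.30410864 0.05620877] 138
block (array([0.411 , 0.2847, 0.1405, 0.1359]), 'long axis deg', -9.2)
crate (array([0.6322, 0.1828, 0.1205, 0.1202]), 'long axis deg', 75.3)
wheel [ 0.4746 -0.0024  0.1099]
tray (array([ 0.4105, -0.3173,  0.1989,  0.1691]), 'long axis deg', -20.6)
rack (array([ 0.6393, -0.1853,  0.1604,  0.0961]), 'long axis deg', -15.3)
scene collar [0.4161 0.321  0.0331] 131 0.14934893535300142
vase belly-top [0.4173 0.3228 0.0502] 327
disc [0.4166 0.3212 0.0662] [0.42684906 0.32742454 0.05420921] 240
block (array([0.4116, 0.2862, 0.1444, 0.1395]), 'long axis deg', -11.0)
crate (array([0.6342, 0.185 , 0.1238, 0.121 ]), 'long axis deg', 75.5)
wheel [0.4775 0.0005 0.1133]
tray (array([ 0.4287, -0.3212,  0.1357,  0.1333]), 'long axis deg', -85.2)
rack (array([ 0.6418, -0.1816,  0.1578,  0.1042]), 'long axis deg', -15.2)
crate rays (array([0.6318, 0.1818, 0.1198, 0.1166]), 'long axis deg', 75.4)
```

```bash
cat > go.py <<'E'
# usage: go.py x y z [yaw_deg]  -> rows' shift (mm, tool axes) and turn (5 deg units) from the present pose
import sys; from h import *; from scipy.spatial.transform import Rotation as R
s=status.observe(); M=R.from_rotvec(s["tcp_rot"]).as_matrix(); yaw=np.degrees(np.arctan2(M[1,0],M[0,0]))
a=list(map(float,sys.argv[1:]))
print("t",round(s["t"],2),"pos",s["position"].round(4),"yaw",yaw.round(2),"w",round(s["gripper_width"],4),"F",s["wrist_force"].round(1),"grip",round(s["grip_force"],1),"j1,j6",s["joints"][[0,5]].round(2))
if a: print("shift",((np.array(a[:3])-s["position"])@M*1000).round(1),"turn",(-(a[3]-yaw)/5).round(2) if len(a)>3 else "")
E
python3 - <<'E'
from m import *
for n in("top","scene"):
    P=cloud(n,np.load(n+"0.npy"))
    q=comp(P,.418,.318,.095,.032,.045); q=q[q[:,1]>.262]; print(n,"block",rect(q),q[:,:2].min(0),q[:,:2].max(0))
    q=comp(P,.427,-.32,.1,.009,.03); print("tray",rect(q))
p=np.load("top0p.npy").astype(int)
o=plane("top",[[x,y] for x,y in((386,227),(428,224),(430,266),(389,268))],.014); print("tray corners",o.round(3),o.mean(0))
E
python3 go.py 0.45 -0.10 0.26 -10
```

```text
top block (array([0.4163, 0.3188, 0.1398, 0.0669]), 'long axis deg', -9.4) [0.34551584 0.2748871 ] [0.48781759 0.36192767]
tray (array([ 0.4234, -0.3115,  0.1562,  0.1303]), 'long axis deg', -85.2)
scene block (array([0.4181, 0.321 , 0.144 , 0.0687]), 'long axis deg', -11.0) [0.34458805 0.27691728] [0.49259205 0.36494191]
tray (array([ 0.4287, -0.3212,  0.1357,  0.1333]), 'long axis deg', -85.2)
tray corners [[ 0.486 -0.254  0.014]
 [ 0.493 -0.39   0.014]
 [ 0.359 -0.39   0.014]
 [ 0.356 -0.258  0.014]] [ 0.42331215 -0.32312485  0.014     ]
t 0.1 pos [ 0.1427 -0.5566  0.2305] yaw 14.37 w 0.0857 F [0.1 0.8 0.6] grip 0.0 j1,j6 [-1.46  1.43]
shift [ 411.1 -366.   -28.8] turn 4.87
```

```bash
python3 -m creep '{"steps":[[1,411,-366,-29,4.87],[1,411,-366,-29,4.87],[1,411,-366,-29,4.87],[1,411,-366,-29,4.87],[1,411,-366,-29,4.87],[1,411,-366,-29,4.87],[1,411,-366,-29,4.87],[1,411,-366,-29,4.87],[1,411,-366,-29,4.87],[1,411,-366,-29,4.87],[1,411,-366,-29,4.87],[1,411,-366,-29,4.87],[1,411,-366,-29,4.87],[1,411,-366,-29,4.87],[1,411,-366,-29,4.87],[1,411,-366,-29,4.87],[1,411,-366,-29,4.87]]}' 30; python3 go.py 0.4155 0.3205 0.24 -10
```

```text
t: 1.52
position: [0.4494, -0.1011, 0.2599]
tcp_rot: [3.129, -0.274, -0.002]
wrist_force: [-0.3, -1.0, 0.9]
gripper_width: 0.0853
grip_force: 0.0
t 1.52 pos [ 0.4494 -0.1011  0.2599] yaw -10.02 w 0.0853 F [-0.3 -1.   0.9] grip 0.0 j1,j6 [-0.4   2.92]
shift [-106.7 -409.3   19.9] turn -0.0
```

```bash
python3 -m creep '{"steps":[[1,-106,-410,0,-36],[1,-106,-410,0,-36],[1,-106,-410,0,-36],[1,-106,-410,0,-36],[1,-106,-410,0,-36],[1,-106,-410,0,-36],[1,-106,-410,0,-36],[1,-106,-410,0,-36],[1,-106,-410,0,-36],[1,-106,-410,0,-36],[1,-106,-410,0,-36],[1,-106,-410,0,-36],[1,-106,-410,0,-36],[1,-106,-410,0,-36],[1,-106,-410,0,-36],[1,-106,-410,0,-36],[1,-106,-410,0,-36],[1,-106,-410,0,-36],[1,-106,-410,0,-36],[1,-106,-410,0,-36]]}'; python3 go.py 0.4155 0.3205 0.131 170
```

```text
t: 3.18
position: [0.4176, 0.3196, 0.2601]
tcp_rot: [-1.242, -2.885, 0.001]
wrist_force: [-0.4, -0.1, 0.1]
gripper_width: 0.0854
grip_force: 0.0
t 3.18 pos [0.4176 0.3196 0.2601] yaw 133.41 w 0.0854 F [-0.4 -0.1  0.1] grip 0.0 j1,j6 [0.5  1.31]
shift [  2.1  -0.8 129.1] turn -7.32
```

```bash
python3 -m creep '{"steps":[[1,2,-1,50,-7.3],[1,2,-1,90,-7.3],[1,2,-1,90,-7.3],[1,2,-1,90,-7.3],[1,2,-1,90,-7.3],[1,2,-1,90,-7.3],[1,2,-1,90,-7.3],[1,2,-1,90,-7.3]]}'; python3 go.py 0.4155 0.3205 0.131 170
python3 - <<'E'
from m import *
n="scene"
p,d=optics.read_camera(n); np.save("s1.npy",d); cv2.imwrite("pics/s1.png",cv2.resize(p[130:330,340:540],(600,600),interpolation=3)[:,:,::-1])
P=cloud(n,d); q=comp(P,.4155,.3205,.12,.16,.22)
for z in np.arange(.16,.22,.005):
    k=q[abs(q[:,2]-z)<.0025]
    if len(k): print(round(z,3),len(k),k[:,:2].min(0).round(3),k[:,:2].max(0).round(3))
E
```

```text
t: 3.85
position: [0.4153, 0.3215, 0.1705]
tcp_rot: [0.288, 3.128, -0.0]
wrist_force: [-0.4, -0.1, 0.1]
gripper_width: 0.0853
grip_force: 0.0
t 3.85 pos [0.4153 0.3215 0.1705] yaw 169.48 w 0.0853 F [-0.4 -0.1  0.1] grip 0.0 j1,j6 [0.51 0.69]
shift [-0.4 -0.9 39.5] turn -0.1
0.185 20 [0.399 0.276] [0.438 0.37 ]
0.19 24 [0.399 0.274] [0.439 0.376]
0.195 34 [0.399 0.266] [0.438 0.379]
0.2 38 [0.401 0.266] [0.438 0.378]
0.205 38 [0.4   0.266] [0.438 0.378]
0.21 33 [0.398 0.274] [0.438 0.376]
0.215 30 [0.402 0.27 ] [0.438 0.375]
```

View pics/s1.png

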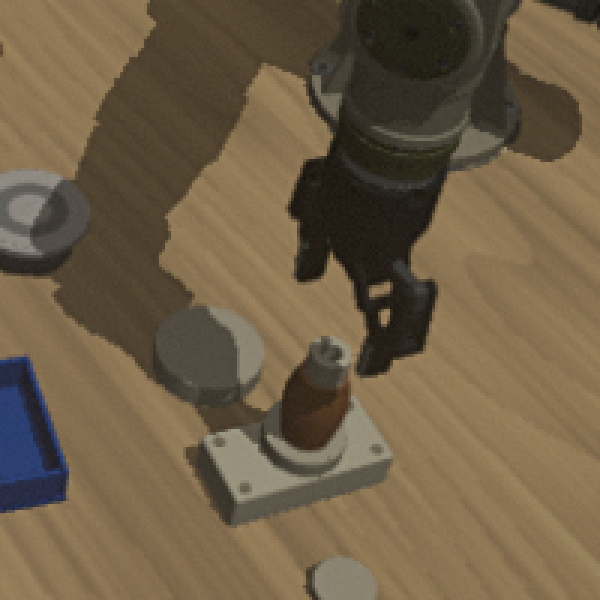

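The fingers straddle the ring, at crop (330,350), and the tips are about 13 mm above the TCP, as expected. I'll go down and close.

```bash
python3 -m creep '{"steps":[[1,0,-1,20,0],[1,0,-1,39,0],[1,0,-1,39,0],[0.45,0,-1,39,0],[0.35,0,-1,39,0],[0.3,0,-1,39,0],[0.3,0,-1,39,0],[0.3,0,-1,39,0],[0.3,0,-1,39,0],[0.3,0,-1,39,0],[0.3,0,-1,39,0],[0.3,0,-1,39,0]]}' 25; python3 go.py 0.4155 0.3205 0.131 170
```

```text
t: 4.9
position: [0.4151, 0.3218, 0.1325]
tcp_rot: [0.28, 3.127, 0.002]
wrist_force: [-1.9, -1.4, 6.4]
gripper_width: 0.0313
grip_force: 24.8
t 4.9 pos [0.4151 0.3218 0.1325] yaw 169.76 w 0.0313 F [-1.9 -1.4  6.4] grip 24.8 j1,j6 [0.51 0.69]
shift [-0.6 -1.2  1.5] turn -0.05
```

```bash
python3 -m creep '{"steps":[[0.3,0,0,-3,0],[0.3,0,0,-10,0],[0.3,0,0,-25,0],[0.3,0,0,-50,0],[0.3,0,0,-85,0],[0.3,0,0,-85,0],[0.3,0,0,-85,0]]}'; python3 go.py 0.633 0.184 0.2 165
python3 - <<'E'
from m import *
p,d=optics.read_camera("scene"); cv2.imwrite("pics/s2.png",cv2.resize(p[130:330,340:540],(500,500),interpolation=3)[:,:,::-1])
P=cloud("scene",d); q=comp(P,.4155,.3205,.05,.06,.135); print("vase",circ(q[q[:,2]>.075]),q[:,2].max())
E
```

```text
t: 5.48
position: [0.4157, 0.3223, 0.2188]
tcp_rot: [0.28, 3.125, 0.004]
wrist_force: [1.0, 0.2, -1.3]
gripper_width: 0.0312
grip_force: 24.9
t 5.48 pos [0.4157 0.3223 0.2188] yaw 169.76 w 0.0312 F [ 1.   0.2 -1.3] grip 24.9 j1,j6 [0.51 0.69]
shift [-238.3  -97.5   19.4] turn 0.95
vase [0.4176 0.3228 0.05  ] 0.130761694114489
```

View pics/s2.png

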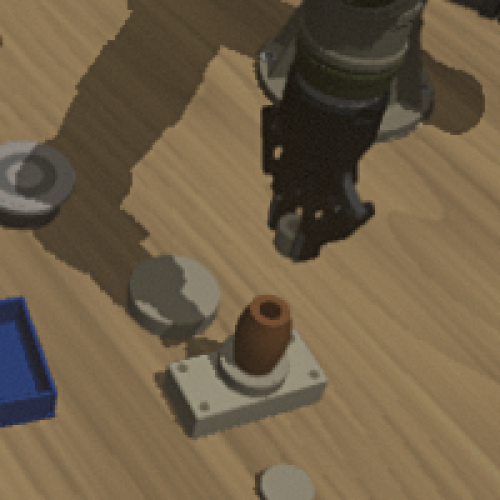

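```bash
python3 -m creep '{"steps":[[0.3,-238,-98,19,1],[0.3,-238,-98,19,1],[0.3,-238,-98,19,1],[0.3,-238,-98,19,1],[0.3,-238,-98,19,1],[0.3,-238,-98,19,1],[0.3,-238,-98,19,1],[0.3,-238,-98,60,1],[0.3,-238,-98,100,1],[0.3,-238,-98,140,1],[0.3,-238,-98,160,1],[0.3,-238,-98,160,1],[0.3,-238,-98,160,1],[0.3,-238,-98,160,1]]}'; python3 go.py 0.633 0.184 0.0105 165
```

```text
t: 6.7
position: [0.6318, 0.183, 0.0574]
tcp_rot: [0.416, 3.113, 0.001]
wrist_force: [-0.1, -0.6, 0.8]
gripper_width: 0.0313
grip_force: 24.9
t 6.7 pos [0.6318 0.183  0.0574] yaw 164.77 w 0.0313 F [-0.1 -0.6  0.8] grip 24.9 j1,j6 [0.16 0.43]
shift [-0.8  1.3 46.9] turn -0.05
```

```bash
python3 -m creep '{"steps":[[0.3,0,0,20,0],[0.3,0,0,35,0],[0.3,0,0,43,0],[0.3,0,0,46,0],[0.3,0,0,46,0],[0.3,0,0,46,0]]}'; python3 go.py 0.633 0.184 0.0105 165
```

```text
t: 7.2
position: [0.6322, 0.1829, 0.0117]
tcp_rot: [0.416, 3.112, 0.001]
wrist_force: [-0.1, 0.3, 0.6]
gripper_width: 0.0314
grip_force: 24.9
t 7.2 pos [0.6322 0.1829 0.0117] yaw 164.76 w 0.0314 F [-0.1  0.3  0.6] grip 24.9 j1,j6 [0.16 0.43]
shift [-0.5  1.3  1.2] turn -0.05
```

```bash
python3 -m creep '{"steps":[[0.3,0,0,1,0],[0.3,0,0,2,0],[0.3,0,0,2,0],[0.3,0,0,2,0]]}'; python3 -m creep '{"steps":[[0.42,0,0,0,0],[0.5,0,0,0,0],[0.55,0,0,0,0],[0.55,0,0,0,0],[0.55,0,0,-20,0],[0.55,0,0,-60,0],[0.55,0,0,-100,0],[0.7,0,0,-140,0],[0.9,0,0,-140,0],[0.9,0,0,-140,0]]}'
python3 - <<'E'
from m import *
for n in("top","scene"):
    p,d=optics.read_camera(n); P=cloud(n,d); q=comp(P,.633,.184,.047,.018,.045); print(n,circ(q),q[:,2].max(),np.median(q[:,2]),len(q))
E
python3 go.py 0.4155 0.3205 0.17 170
```

```text
t: 7.53
position: [0.6321, 0.1828, 0.0095]
tcp_rot: [0.416, 3.112, 0.001]
wrist_force: [-0.1, 0.7, 5.7]
gripper_width: 0.0314
grip_force: 25.3
t: 8.37
position: [0.6334, 0.1831, 0.1518]
tcp_rot: [0.416, 3.107, 0.003]
wrist_force: [-0.6, -0.3, -1.1]
gripper_width: 0.077
grip_force: 0.0
top [0.6291 0.1805 0.03  ] 0.034570878063127974 0.028530953712310625 39
scene [0.6337 0.1835 0.0321] 0.03232344656186803 0.026420784633376382 121
t 8.47 pos [0.6307 0.1826 0.1475] yaw 164.76 w 0.0764 F [-0.2 -0.2 -0.1] grip 0.0 j1,j6 [0.16 0.43]
shift [243.9  76.5 -22.3] turn -1.05
```

```bash
python3 -m creep '{"steps":[[1,244,77,-25,-1],[1,244,77,-25,-1],[1,244,77,-25,-1],[1,244,77,-25,-1],[1,244,77,-25,-1],[1,244,77,-25,-1],[1,244,77,-25,-1],[1,244,77,-25,-1],[1,244,77,-25,-1],[1,244,77,-25,-1]]}' 40; python3 go.py 0.416 0.321 0.072 170
```

```text
t: 9.3
position: [0.4167, 0.3204, 0.1721]
tcp_rot: [-0.282, -3.128, 0.002]
wrist_force: [0.7, -0.3, 0.8]
gripper_width: 0.0858
grip_force: 0.0
t 9.3 pos [0.4167 0.3204 0.1721] yaw 169.71 w 0.0858 F [ 0.7 -0.3  0.8] grip 0.0 j1,j6 [0.5  0.68]
shift [  0.7   0.6 100.1] turn -0.06
```

```bash
python3 -m creep '{"steps":[[1,1,1,30,0],[1,1,1,60,0],[1,1,1,85,0],[1,1,1,100,0],[1,1,1,100,0],[0.7,1,1,100,0],[0.6,1,1,100,0],[0.5,1,1,100,0],[0.5,1,1,100,0],[0.5,1,1,100,0],[0.5,1,1,100,0],[0.5,1,1,100,0],[0.5,1,1,100,0]]}' 40; python3 go.py 0.416 0.321 0.072 170
```

```text
t: 10.38
position: [0.4167, 0.3226, 0.0748]
tcp_rot: [0.28, 3.125, 0.002]
wrist_force: [0.9, -1.9, 6.4]
gripper_width: 0.0487
grip_force: 42.2
t 10.38 pos [0.4167 0.3226 0.0748] yaw 169.75 w 0.0487 F [ 0.9 -1.9  6.4] grip 42.2 j1,j6 [0.51 0.69]
shift [ 0.4 -1.7  2.8] turn -0.05
```

```bash
python3 -m creep '{"steps":[[0.5,0,0,-2,0],[0.5,0,0,-6,0],[0.5,0,0,-15,0],[0.5,0,0,-40,0],[0.5,0,0,-70,0],[0.5,0,0,-70,0],[0.5,0,0,-70,0]]}'; python3 go.py 0.4765 -0.0005 0.16 170
python3 - <<'E'
from m import *
p,d=optics.read_camera("scene"); cv2.imwrite("pics/s3.png",cv2.resize(p[150:330,360:540],(500,500),interpolation=3)[:,:,::-1])
P=cloud("scene",d); q=comp(P,.4155,.3205,.05,.051,.062); print("disc",circ(q)); q=comp(P,.418,.318,.095,.032,.045); q=q[q[:,1]>.262]; print("block",rect(q))
p,d=optics.read_camera("top");P=cloud("top",d); q=comp(P,.4155,.3205,.05,.051,.062); print("disc",circ(q) if len(q) else 0)
E
```

```text
t: 10.97
position: [0.4163, 0.3232, 0.1454]
tcp_rot: [0.28, 3.126, 0.004]
wrist_force: [-0.2, 0.1, -2.4]
gripper_width: 0.0487
grip_force: 42.1
t 10.97 pos [0.4163 0.3232 0.1454] yaw 169.78 w 0.0487 F [-0.2  0.1 -2.4] grip 42.1 j1,j6 [0.51 0.69]
shift [-116.7 -307.8  -15.1] turn -0.04
disc [0.4148 0.32   0.0688]
block (array([0.4186, 0.3207, 0.1443, 0.0682]), 'long axis deg', -9.8)
disc [0.4134 0.3179 0.0659]
```

View pics/s3.png

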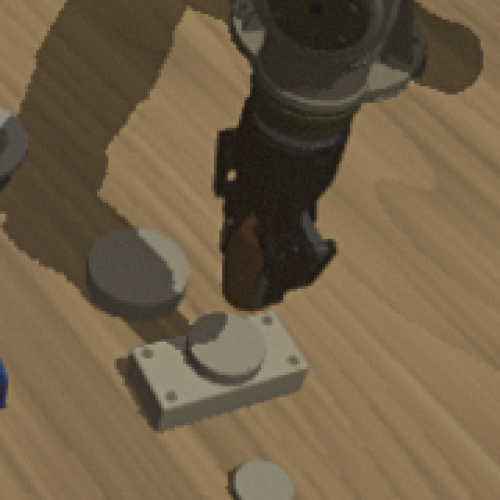

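The vase is held upright at crop (240,260), and the disc is still flat on the block at crop (228,348).

```bash
python3 -m creep '{"steps":[[0.5,-117,-308,-10,0],[0.5,-117,-308,-10,0],[0.5,-117,-308,-10,0],[0.5,-117,-308,-10,0],[0.5,-117,-308,-10,0],[0.5,-117,-308,-10,0],[0.5,-117,-308,-10,0],[0.5,-117,-308,-10,0],[0.5,-117,-308,-10,0],[0.5,-117,-308,20,0],[0.5,-117,-308,50,0],[0.5,-117,-308,65,0],[0.5,-117,-308,65,0],[0.5,-117,-308,65,0],[0.5,-117,-308,65,0]]}'; python3 go.py 0.4765 -0.0005 0.064 170
python3 - <<'E'
from m import *
for n in("top","scene"):
    p,d=optics.read_camera(n); P=cloud(n,d); q=comp(P,.4765,0,.056,.042,.05);print(n,circ(q)); q=comp(P,.4765,0,.04,.058,.08); print(n,circ(q) if len(q) else 0)
E
```

```text
t: 12.32
position: [0.4758, -0.0014, 0.0786]
tcp_rot: [-0.28, -3.129, 0.0]
wrist_force: [0.8, -0.1, -1.2]
gripper_width: 0.0484
grip_force: 42.6
t 12.32 pos [ 0.4758 -0.0014  0.0786] yaw 169.78 w 0.0484 F [ 0.8 -0.1 -1.2] grip 42.6 j1,j6 [-0.17  0.01]
shift [-0.6  1.  14.6] turn -0.04
top [0. 0. 0.]
top 0
scene [0.4783 0.0012 0.1106]
scene [0.4797 0.0043 0.0431]
```

```bash
python3 -m creep '{"steps":[[0.5,-1,1,6,0],[0.5,-1,1,11,0],[0.5,-1,1,13,0],[0.5,-1,1,14,0],[0.5,-1,1,15,0],[0.5,-1,1,15,0],[0.5,-1,1,15,0]]}'; python3 go.py 0.4765 -0.0005 0.064 170
```

```text
t: 13.0
position: [0.4765, -0.0007, 0.0638]
tcp_rot: [-0.28, -3.129, -0.0]
wrist_force: [-2.3, 0.4, 5.4]
gripper_width: 0.0486
grip_force: 43.2
t 13.0 pos [ 0.4765 -0.0007  0.0638] yaw 169.76 w 0.0486 F [-2.3  0.4  5.4] grip 43.2 j1,j6 [-0.17  0.01]
shift [ 0.   0.2 -0.2] turn -0.05
```

```bash
python3 -m creep '{"steps":[[0.62,0,0,0,0],[0.7,0,0,0,0],[0.85,0,0,0,0],[1,0,0,0,0],[1,0,0,0,0],[1,0,0,-20,0],[1,0,0,-50,0],[1,0,0,-90,0],[1,0,0,-130,0],[1,0,0,-130,0],[1,0,0,-130,0]]}'
python3 - <<'E'
from m import *
for n in("top","scene"):
    p,d=optics.read_camera(n); P=cloud(n,d); q=comp(P,.4765,0,.06,.042,.05);print(n,"wheel",circ(q)); q=comp(P,.4765,0,.04,.06,.125); print("vase",circ(q),q[:,2].max()) if len(q) else 0
E
python3 go.py 0.415 0.320 0.12 170
```

```text
t: 13.92
position: [0.4788, -0.0011, 0.1959]
tcp_rot: [0.28, 3.123, -0.001]
wrist_force: [-0.3, 0.7, -1.2]
gripper_width: 0.0849
grip_force: 0.0
top wheel [0. 0. 0.]
scene wheel [0.4779 0.0023 0.1122]
vase [0.4792 0.0022 0.0496] 0.11938994080330723
t 14.02 pos [ 0.4763 -0.0008  0.1927] yaw 169.76 w 0.0854 F [-0.4 -0.5 -0.2] grip 0.0 j1,j6 [-0.17  0.01]
shift [117.4 304.7  72.7] turn -0.05
```

```bash
python3 -m creep '{"steps":[[1,117,305,0,0],[1,117,305,0,0],[1,117,305,0,0],[1,117,305,0,0],[1,117,305,20,0],[1,117,305,40,0],[1,117,305,60,0],[1,117,305,80,0],[1,117,305,110,0],[1,117,305,130,0],[1,117,305,130,0],[1,117,305,130,0],[1,117,305,130,0]]}' 40; python3 go.py 0.416 0.3205 0.034 170
```

```text
t: 15.1
position: [0.416, 0.3198, 0.0636]
tcp_rot: [-0.281, -3.129, 0.001]
wrist_force: [0.6, -0.0, 0.6]
gripper_width: 0.0856
grip_force: 0.0
t 15.1 pos [0.416  0.3198 0.0636] yaw 169.73 w 0.0856 F [ 0.6 -0.   0.6] grip 0.0 j1,j6 [0.5  0.68]
shift [ 0.1  0.7 29.6] turn -0.05
```

```bash
python3 -m creep '{"steps":[[1,0,1,12,0],[1,0,1,22,0],[1,0,1,29,0],[1,0,1,29,0],[0.85,0,1,29,0],[0.75,0,1,29,0],[0.7,0,1,29,0],[0.7,0,1,29,0],[0.7,0,1,29,0],[0.7,0,1,29,0],[0.7,0,1,29,0]]}' 40; python3 go.py 0.416 0.3205 0.034 170
```

```text
t: 16.02
position: [0.4165, 0.3211, 0.0353]
tcp_rot: [0.281, 3.128, 0.0]
wrist_force: [-1.0, -1.2, 6.5]
gripper_width: 0.0645
grip_force: 44.4
t 16.02 pos [0.4165 0.3211 0.0353] yaw 169.75 w 0.0645 F [-1.  -1.2  6.5] grip 44.4 j1,j6 [0.5  0.68]
shift [ 0.4 -0.7  1.3] turn -0.05
```

```bash
python3 -m creep '{"steps":[[0.7,0,0,-2,0],[0.7,0,0,-6,0],[0.7,0,0,-15,0],[0.7,0,0,-40,0],[0.7,0,0,-80,0],[0.7,0,0,-120,0],[0.7,0,0,-165,0],[0.7,0,0,-165,0],[0.7,0,0,-165,0]]}'; python3 go.py 0.4275 -0.3215 0.2 185
python3 - <<'E'
from m import *
p,d=optics.read_camera("scene"); cv2.imwrite("pics/s4.png",cv2.resize(p[130:330,340:540],(500,500),interpolation=3)[:,:,::-1])
P=cloud("scene",d); q=comp(P,.418,.318,.095,.032,.045); q=q[q[:,1]>.262]; print("block",rect(q))
E
```

```text
t: 16.77
position: [0.4181, 0.3224, 0.2034]
tcp_rot: [0.28, 3.123, 0.007]
wrist_force: [0.7, -0.6, -1.0]
gripper_width: 0.0643
grip_force: 44.5
t 16.77 pos [0.4181 0.3224 0.2034] yaw 169.77 w 0.0643 F [ 0.7 -0.6 -1. ] grip 44.5 j1,j6 [0.5  0.68]
shift [-123.7 -632.     1. ] turn -3.05
block (array([0.4186, 0.3214, 0.1433, 0.0678]), 'long axis deg', -10.2)
```

View pics/s4.png

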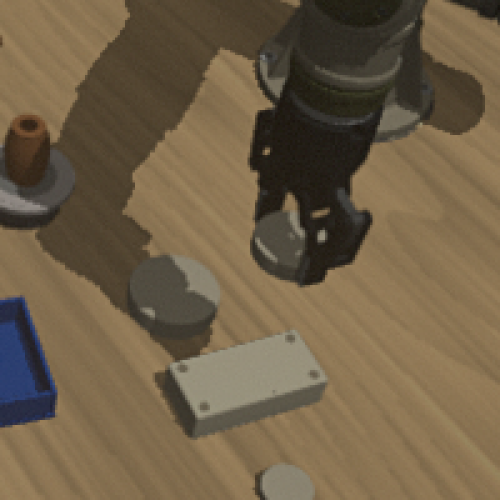

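The disc is held flat at crop (280,245). The vase is upright on the wheel at (28,150), and the block hasn't moved.

```bash
python3 -m creep '{"steps":[[0.7,-124,-632,0,-3],[0.7,-124,-632,0,-3],[0.7,-124,-632,0,-3],[0.7,-124,-632,0,-3],[0.7,-124,-632,0,-3],[0.7,-124,-632,0,-3],[0.7,-124,-632,0,-3],[0.7,-124,-632,0,-3],[0.7,-124,-632,0,-3],[0.7,-124,-632,0,-3],[0.7,-124,-632,0,-3],[0.7,-124,-632,0,-3],[0.7,-124,-632,0,-3],[0.7,-124,-632,0,-3],[0.7,-124,-632,0,-3],[0.7,-124,-632,0,-3],[0.7,-124,-632,0,-3],[0.7,-124,-632,0,-3],[0.7,-124,-632,0,-3],[0.7,-124,-632,0,-3]]}'; python3 go.py 0.4275 -0.3215 0.0023 185
```

```text
t: 18.48
position: [0.4251, -0.3211, 0.1983]
tcp_rot: [0.132, -3.137, -0.003]
wrist_force: [0.4, -0.1, -0.3]
gripper_width: 0.0639
grip_force: 44.5
t 18.48 pos [ 0.4251 -0.3211  0.1983] yaw -175.17 w 0.0639 F [ 0.4 -0.1 -0.3] grip 44.5 j1,j6 [-0.8  -0.88]
shift [ -2.6  -1.  196. ] turn -72.03
```

```bash
python3 -m creep '{"steps":[[0.7,-3,-1,40,0],[0.7,-3,-1,80,0],[0.7,-3,-1,120,0],[0.7,-3,-1,150,0],[0.7,-3,-1,170,0],[0.7,-3,-1,180,0],[0.7,-3,-1,185,0],[0.7,-3,-1,185,0],[0.7,-3,-1,185,0]]}'; python3 go.py 0.4275 -0.3215 0.0023 185
python3 - <<'E'
from m import *
for n in("top","scene"):
    p,d=optics.read_camera(n); P=cloud(n,d); q=comp(P,.4275,-.3215,.05,.02,.04);print(n,"disc",circ(q) if len(q) else 0);q=comp(P,.4275,-.3215,.1,.009,.016); print("tray",rect(q))
E
```

```text
t: 19.23
position: [0.4296, -0.3239, 0.0156]
tcp_rot: [-0.132, 3.138, -0.002]
wrist_force: [-0.4, 0.6, -0.9]
gripper_width: 0.0645
grip_force: 44.6
t 19.23 pos [ 0.4296 -0.3239  0.0156] yaw -175.2 w 0.0645 F [-0.4  0.6 -0.9] grip 44.6 j1,j6 [-0.8  -0.88]
shift [ 1.9  2.6 13.2] turn -72.04
top disc [ 0.4282 -0.32    0.0673]
tray (array([ 0.4303, -0.3207,  0.188 ,  0.1401]), 'long axis deg', -3.6)
scene disc [ 0.4323 -0.3198  0.0869]
tray (array([ 0.4283, -0.3192,  0.137 ,  0.1329]), 'long axis deg', -85.7)
```

Centred well within tolerance; lowering.

```bash
python3 -m creep '{"steps":[[0.7,2,2,5,0],[0.7,2,2,9,0],[0.7,2,2,11,0],[0.7,2,2,12,0],[0.7,2,2,13,0],[0.7,2,2,13,0],[0.7,2,2,13,0]]}'; python3 go.py 0.4275 -0.3215 0.0023 185
```

```text
t: 19.92
position: [0.4263, -0.3216, 0.0022]
tcp_rot: [0.13, -3.139, -0.0]
wrist_force: [-3.5, 1.8, 9.0]
gripper_width: 0.0645
grip_force: 45.6
t 19.92 pos [ 0.4263 -0.3216  0.0022] yaw -175.25 w 0.0645 F [-3.5  1.8  9. ] grip 45.6 j1,j6 [-0.8  -0.88]
shift [-1.2 -0.  -0.1] turn -72.05
```

```bash
python3 -m creep '{"steps":[[0.8,0,0,0,0],[0.88,0,0,0,0],[0.92,0,0,0,0],[0.92,0,0,0,0],[0.92,0,0,-5,0],[0.92,0,0,-20,0],[0.92,0,0,-50,0],[0.92,0,0,-90,0],[1,0,0,-130,0],[1,0,0,-170,0],[1,0,0,-200,0],[1,0,0,-200,0],[1,0,0,-200,0]]}'
python3 - <<'E'
from m import *
for n in("top","scene"):
    p,d=optics.read_camera(n); P=cloud(n,d); q=comp(P,.4275,-.3215,.05,.018,.03);print(n,"disc",circ(q),q[:,2].std(),np.median(q[:,2]));q=comp(P,.4275,-.3215,.1,.009,.016); print("tray",rect(q))
    q=comp(P,.4765,0,.06,.042,.05);print(n,"wheel",circ(q)); q=comp(P,.4765,0,.04,.06,.125); print("vase",circ(q),q[:,2].max())
E
python3 go.py 0.418 0.3205 0.2 170
```

```text
t: 21.0
position: [0.4277, -0.3229, 0.2038]
tcp_rot: [-0.13, 3.135, -0.006]
wrist_force: [-1.1, -1.2, -0.4]
gripper_width: 0.0851
grip_force: 0.0
top disc [ 0.4248 -0.3237  0.0664] 0.002491629026578325 0.023744535673132505
tray (array([ 0.428 , -0.3232,  0.1378,  0.131 ]), 'long axis deg', 4.5)
top wheel [ 0.4746 -0.0025  0.1098]
vase [ 0.4741 -0.0022  0.0494] 0.1244277012392283
scene disc [ 0.4289 -0.3205  0.0692] 0.0015804249189448475 0.021008830179077953
tray (array([ 0.4284, -0.3201,  0.1358,  0.1335]), 'long axis deg', -85.4)
scene wheel [0.4779 0.001  0.1109]
vase [0.4794 0.003  0.049 ] 0.11891835403652795
t 21.1 pos [ 0.4262 -0.3214  0.2005] yaw -175.24 w 0.0852 F [-0.3 -0.  -0.6] grip 0.0 j1,j6 [-0.8  -0.88]
shift [-45.1 640.3   1. ] turn -69.05
```

```bash
python3 -m creep '{"steps":[[1,-45,640,0,3],[1,-45,640,0,3],[1,-45,640,0,3],[1,-45,640,0,3],[1,-45,640,0,3],[1,-45,640,0,3],[1,-45,640,0,3],[1,-45,640,0,3],[1,-45,640,0,3],[1,-45,640,0,3],[1,-45,640,0,3],[1,-45,640,0,3],[1,-45,640,0,3],[1,-45,640,0,3],[1,-45,640,0,3],[1,-45,640,0,3],[1,-45,640,40,3],[1,-45,640,80,3],[1,-45,640,120,3],[1,-45,640,140,3]]}' 60; python3 -m creep '{"steps":[[1,0,0,0,0],[1,0,0,0,0]]}'; python3 go.py 0.418 0.3205 0.001 170
```

```text
t: 22.77
position: [0.4137, 0.3177, 0.0547]
tcp_rot: [-0.278, -3.121, 0.009]
wrist_force: [-0.3, -0.4, -0.2]
gripper_width: 0.0855
grip_force: 0.0
t: 22.93
position: [0.4161, 0.3185, 0.0589]
tcp_rot: [-0.28, -3.124, 0.006]
wrist_force: [0.1, 0.4, 0.8]
gripper_width: 0.0854
grip_force: 0.0
t 22.93 pos [0.4161 0.3185 0.0589] yaw 169.76 w 0.0854 F [0.1 0.4 0.8] grip 0.0 j1,j6 [0.5  0.68]
shift [-1.8  2.5 57.9] turn -0.05
```

```bash
python3 -m creep '{"steps":[[1,0,1,20,0],[1,0,1,40,0],[1,0,1,52,0],[1,0,1,57,0],[1,0,1,57,0],[1,0,1,57,0],[0.85,0,1,57,0],[0.75,0,1,57,0],[0.7,0,1,57,0],[0.7,0,1,57,0],[0.7,0,1,57,0],[0.7,0,1,57,0],[0.7,0,1,57,0]]}' 60; python3 go.py 0.418 0.3205 0.001 170
```

```text
t: 24.02
position: [0.4197, 0.3212, 0.006]
tcp_rot: [0.28, 3.126, 0.002]
wrist_force: [-0.6, -0.4, 5.5]
gripper_width: 0.065
grip_force: 66.5
t 24.02 pos [0.4197 0.3212 0.006 ] yaw 169.76 w 0.065 F [-0.6 -0.4  5.5] grip 66.5 j1,j6 [0.5  0.68]
shift [ 1.5 -1.   5. ] turn -0.05
```

```bash
python3 -m creep '{"steps":[[0.7,0,0,-2,0],[0.7,0,0,-6,0],[0.7,0,0,-15,0],[0.7,0,0,-35,0],[0.7,0,0,-65,0],[0.7,0,0,-100,0],[0.7,0,0,-135,0],[0.7,0,0,-160,0],[0.7,0,0,-180,0],[0.7,0,0,-180,0],[0.7,0,0,-180,0],[0.7,0,0,-180,0]]}'; python3 go.py 0.642 -0.183 0.18 164.8
python3 - <<'E'
from m import *
p,d=optics.read_camera("scene"); cv2.imwrite("pics/s5.png",cv2.resize(p[130:330,340:540],(500,500),interpolation=3)[:,:,::-1])
E
```

```text
t: 25.02
position: [0.4176, 0.3203, 0.183]
tcp_rot: [-0.28, -3.127, 0.002]
wrist_force: [-0.8, -0.2, -4.1]
gripper_width: 0.0651
grip_force: 68.1
t 25.02 pos [0.4176 0.3203 0.183 ] yaw 169.76 w 0.0651 F [-0.8 -0.2 -4.1] grip 68.1 j1,j6 [0.5  0.68]
shift [-310.3 -455.4    3.1] turn 0.99
```

View pics/s5.png

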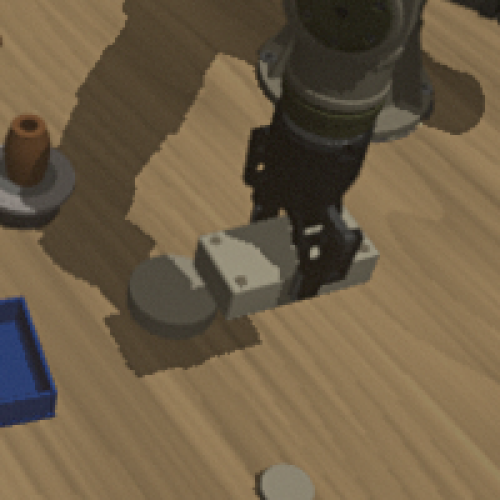

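The block is held level at crop (285,265), and the ground under it is clear. Carrying it over the rack.

```bash
python3 -m creep '{"steps":[[0.7,-30,-40,0,1],[0.7,-310,-455,0,1],[0.7,-310,-455,0,1],[0.7,-310,-455,0,1],[0.7,-310,-455,0,1],[0.7,-310,-455,0,1],[0.7,-310,-455,0,1],[0.7,-310,-455,0,1],[0.7,-310,-455,0,1],[0.7,-310,-455,0,1],[0.7,-310,-455,0,1],[0.7,-310,-455,0,1],[0.7,-310,-455,0,1],[0.7,-310,-455,0,1],[0.7,-310,-455,0,1],[0.7,-310,-455,0,1],[0.7,-310,-455,30,1],[0.7,-310,-455,60,1],[0.7,-310,-455,80,1],[0.7,-310,-455,80,1]]}'; python3 -m creep '{"steps":[[0.7,0,0,20,0],[0.7,0,0,40,0],[0.7,0,0,50,0],[0.7,0,0,55,0],[0.7,0,0,55,0],[0.7,0,0,55,0]]}';python3 go.py 0.642 -0.183 0.03 164.8
python3 - <<'E'
from m import *
for n in("top","scene"):
    p,d=optics.read_camera(n); P=cloud(n,d); q=comp(P,.641,-.183,.1,.066,.09);print(n,"block",rect(q));q=comp(P,.64,-.183,.12,.015,.03); print("rack",rect(q))
E
```

```text
t: 26.73
position: [0.6381, -0.1783, 0.0981]
tcp_rot: [-0.412, -3.103, -0.005]
wrist_force: [-2.1, 1.2, -5.3]
gripper_width: 0.0649
grip_force: 68.4
t: 27.23
position: [0.6431, -0.1818, 0.0503]
tcp_rot: [0.416, 3.113, -0.0]
wrist_force: [0.5, -0.5, -3.9]
gripper_width: 0.0654
grip_force: 68.7
t 27.23 pos [ 0.6431 -0.1818  0.0503] yaw 164.79 w 0.0654 F [ 0.5 -0.5 -3.9] grip 68.7 j1,j6 [-0.4  -0.13]
shift [ 0.8 -1.4 20.3] turn -0.0
top block (array([ 0.6473, -0.1555,  0.1398,  0.0367]), 'long axis deg', -13.0)
rack (array([ 0.6483, -0.1517,  0.1597,  0.028 ]), 'long axis deg', -14.3)
scene block (array([ 0.6445, -0.1742,  0.1383,  0.0843]), 'long axis deg', -14.1)
rack (array([ 0.6419, -0.1802,  0.158 ,  0.0973]), 'long axis deg', -14.9)
```

```bash
python3 -m creep '{"steps":[[0.7,0,-1,8,0],[0.7,0,-1,14,0],[0.7,0,-1,17,0],[0.7,0,-1,18,0],[0.7,0,-1,19,0],[0.7,0,-1,20,0],[0.7,0,-1,20,0],[0.7,0,-1,20,0]]}'; python3 go.py 0.642 -0.183 0.03 164.8
```

```text
t: 28.0
position: [0.6426, -0.1832, 0.0301]
tcp_rot: [0.416, 3.113, -0.0]
wrist_force: [-3.5, 0.7, 3.2]
gripper_width: 0.065
grip_force: 69.4
t 28.0 pos [ 0.6426 -0.1832  0.0301] yaw 164.76 w 0.065 F [-3.5  0.7  3.2] grip 69.4 j1,j6 [-0.4  -0.13]
shift [ 0.6 -0.   0.1] turn -0.01
```

Contact made; releasing and withdrawing.

```bash
python3 -m creep '{"steps":[[0.8,0,0,0,0],[0.9,0,0,0,0],[1,0,0,0,0],[1,0,0,0,0],[1,0,0,-5,0],[1,0,0,-20,0],[1,0,0,-50,0],[1,0,0,-90,0],[1,0,0,-130,0],[1,0,0,-170,0],[1,0,0,-200,0],[1,0,0,-200,0],[1,0,0,-200,0],[1,0,0,-200,0],[1,0,0,-200,0]]}'
python3 - <<'E'
from m import *
for n in("top","scene"):
    p,d=optics.read_camera(n); cv2.imwrite(f"pics/{n}9.png",p[:,:,::-1]); P=cloud(n,d); q=comp(P,.641,-.183,.1,.05,.08);print(n,"block",rect(q),np.median(q[:,2]));q=comp(P,.64,-.183,.12,.015,.03); print("rack",rect(q))
    q=comp(P,.633,.184,.047,.018,.045); print("ring",circ(q),np.median(q[:,2]))
    q=comp(P,.4275,-.3215,.05,.018,.03);print("disc",circ(q)); q=comp(P,.4765,0,.04,.06,.125); print("vase",circ(q) if len(q) else 0)
E
```

```text
t: 29.25
position: [0.6416, -0.1828, 0.2276]
tcp_rot: [-0.416, -3.111, -0.001]
wrist_force: [0.5, 0.3, -0.6]
gripper_width: 0.0853
grip_force: 0.0
top block (array([ 0.635 , -0.1688,  0.1266,  0.0583]), 'long axis deg', -30.0) 0.06269528466181029
rack (array([ 0.629 , -0.1595,  0.1262,  0.0518]), 'long axis deg', -14.8)
ring [0.6306 0.1805 0.0312] 0.029224546185820932
disc [0. 0. 0.]
vase [ 0.4742 -0.0023  0.0493]
scene block (array([ 0.6422, -0.1805,  0.138 ,  0.0743]), 'long axis deg', -14.4) 0.059633831803312554
rack (array([ 0.642 , -0.1805,  0.1581,  0.0998]), 'long axis deg', -15.3)
ring [0.6335 0.1831 0.0331] 0.027175838234403726
disc [ 0.4284 -0.3199  0.0687]
vase [0.4797 0.003  0.0494]
```

View pics/scene9.png

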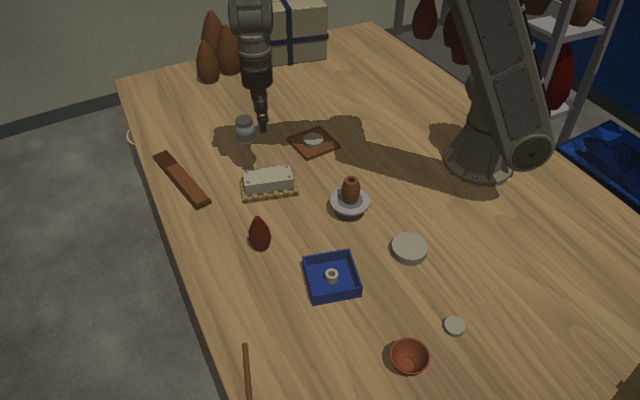

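The picture shows the ring in the crate at (331,275), the vase on the wheel (350,190), the disc in the tray (314,139) and the block along the rack (269,180). The pod and jar haven't moved.

```bash
python3 -c "
from station import ctrl; print(ctrl.sign_off())"
```

```text
the job is handed in; nothing more can be done
None
```

I handed the job in at about 29 s: the ring is in the crate, the vase on the wheel, the disc in the tray and the block along the rack. The last camera check showed each one upright and within a few millimetres of its place, with the pod and jar untouched; the sign-off returned no verdict.

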